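# Hold the long roll over the takeaway box with the tongs

## Task

Take the kitchen tongs, close their tips on the long oblong bread roll, and lift it without the gripper touching the bread. Bring it over the middle of the empty takeaway box and finish while still holding it there in the tongs, at least 10 cm above the table: do not put it down or let go. Leave the round buns, the sauce cup and the shaker where they are.

Things in the scene. Friction and masses are not known exactly. Their poses are not given: they have to be found in the camera images.
- tongs_grip (a point): Sprung steel kitchen tongs on their side, 270 mm long, 130 g, blades 30 mm high resting on the table. Point on the middle line between the two black rubber grip pads, half-way up (15 mm above the table). x forward to the tips, y left, z up. Hinge 90 mm behind; pads from 30 mm behind to 30 mm ahead, 64 mm over their outer faces here at rest (70 at their front ends). The tongs balance here
- tongs_tip (a point): Centre of the gripping tips on the tongs' middle line, half-way up, 122 mm ahead of tongs_grip, same axes. Tips: upright flat plates 98 to 146 mm ahead of tongs_grip, 30 mm high, 4 mm thick; at rest 88 mm apart inside and 96 mm over all here (101 at the front ends), parallel when 50 mm apart. They move 2.36 times as far as the grip pads
- tongs: The same tongs as a whole; origin 15 mm below tongs_grip, on the table as they lie, same axes
- tongs_left (a joint): How far each blade is squeezed, rad (both move equally): 0 open at rest, about 0.09 on the roll's 50 mm width (pads parallel, 48 mm over their outer faces), 0.13 at the stop. Squeeze the pads from left and right, fingers outside them: 3.3 N a side begins to close, 6 N reaches the roll, 15 to 40 N carries it. They spring open when released
- roll_center (a point): Centre of the long bread roll: oblong, rounded edges, 94 mm long, 50 wide, 42 high, 45 to 80 g, on its flat underside (centre 21 mm above the table). x along its length, pointing away from the robot within about 20 degrees of straight ahead; y across; z up. To be gripped across its 50 mm width with the tongs lying along it
- roll: The same roll; origin in the middle of its underside, same axes
- box_mouth (a point): The empty takeaway box: white foam, fixed, base 150 x 150 mm, 40 mm high, 4 mm walls, its 30 mm high lid (150 x 150 mm) folded open flat on the far side. Point: middle of the open base, level with its rim, 40 mm above the table; x points to the lid, z up
- bun_a: Round burger bun, 86 mm across, 46 mm high; origin at the centre of its underside. Leave it alone
- bun_b: A second round bun just like it. Leave it alone
- sauce_cup: Small white sauce cup, 60 mm across the rim, 30 mm high; origin at the centre of its underside. Leave it alone
- shaker: Glass shaker with a steel cap, 44 mm across, 80 mm high; origin at the centre of its underside. Leave it alone
There are look-alikes about, which are no part of the job. What is shaped like the roll but black or blue is not meant.

How it is judged (in metres and radians):
On the way, in this order (a step that is already met when the one before it is completed fails the run):
1. the gripper holds the tongs by their grip pads (contact force between the fingers and tongs above 1 N and height (world z) of roll_center below 0.03 m), for 0.2 s.
2. the roll is held between the tips of the tongs, clear of the table (centre above 55 mm) (x of roll_center in the frame of tongs_tip between -0.04 and 0.04 m and y of roll_center in the frame of tongs_tip between -0.02 and 0.02 m and z of roll_center in the frame of tongs_tip between -0.035 and 0.035 m and contact force between tongs and roll above 0.5 N and contact force between the fingers and tongs above 1 N and height (world z) of roll_center above 0.055 m), for 0.2 s.
At the end, for the whole second after the job is handed in: Roll pressed between the tongs tips (centre within 40/20/35 mm of the tip point along/across/up), tongs gripped; roll centre over 95 mm above the table, within 45 mm of the box middle, under 30 mm/s, untouched by gripper or arm; buns, cup, shaker within 20 mm of their starts (x of roll_center in the frame of tongs_tip between -0.04 and 0.04 m and y of roll_center in the frame of tongs_tip between -0.02 and 0.02 m and z of roll_center in the frame of tongs_tip between -0.035 and 0.035 m and contact force between tongs and roll above 0.5 N and contact force between the fingers and tongs above 1 N and height (world z) of roll_center above 0.095 m and horizontal distance between roll_center and box_mouth below 0.045 m and contact force between each of the fingers, the arm and roll below 0.1 N and linear speed of roll below 0.03 m/s and distance of each of bun_a, bun_b, sauce_cup, shaker from where it was at the start of the episode below 0.02 m); the arm keeps its last pose, push and grip.
It fails at once if the gripper or arm touches the bread roll (contact force between any of the fingers, the arm and roll above 0.5 N).
It fails at once if a round bun, the sauce cup or the shaker is moved more than 30 mm (distance of any of bun_a, bun_b, sauce_cup, shaker from where it was at the start of the episode above 0.03 m).
It also fails if it takes over 51 s, if anything falls off the work surface, if the arm or the gripper's body presses on something with over 40 N, if the wrist force passes 120 N, or if a joint passes its speed limit or range.

## Robot

A 7-joint arm with a two-finger parallel gripper is mounted at the origin on the work surface. World frame = base frame: x ahead of the robot, y to its left, z up, the work surface at z = 0. Lengths are in mm, angles in rad, forces in N, time in s.
With the tool pointing down it reaches from about 425 to 1025 mm from the base axis. Payload 9.4 kg.
Tool frame: the origin (TCP) lies midway between the tips of the shut fingers; the grasp point (between the pads) lies 19 mm behind it (env.grip_point_offset is the z of the grasp point in the tool frame, in mm); z points along the fingers, y is the direction in which the jaws open and shut (so a half turn about z gives the same grasp; the last joint's range is limited). The gripper opens to 93 mm and grips with 3 to 60 N. Pads are 15 mm wide; open, the fingers measure 128 mm over their backs; the gripper's body (75 mm by 188 mm) begins 65 mm behind the grasp point.
Start: joints at [1.171, 0.599, -0.003, 1.599, 0.002, 0.943, -0.08], TCP at [229.977, -687.557, 218.618] pointing down, gripper open.
Joint ranges: [-2.57, 2.57], [-0.35, 1.97], [-1.29, 1.29], [0.11, 2.56], [-1.05, 4.19], [0.11, 1.86], [-2.63, 2.63]. Speed limits (rad/s): [2.22, 2.22, 3.01, 3.01, 3.14, 3.14, 3.14].

## Interface

Orientations are given as [roll, pitch, yaw] about the fixed x, y, z axes, in that order (R = Rz(yaw) Ry(pitch) Rx(roll)).
In Python, from bench import env gives the robot as it stands. Calls block until the motion is done:
- env.move_ptp(position, orientation): joint-space move of the TCP to a pose.
- env.movel(position, vel=150, ori=None, guard=None): straight line of the TCP; ori=None keeps the orientation; vel is the mean speed in mm/s. With guard (N) it stops when the force on the tool has changed by that much, and returns True; else False.
- env.goto_joints(angles): joint-space move.
- env.command_gripper(opening): finger opening in mm; the grip force is fixed at half the most; returns when the fingers have stopped.
- env.wait(seconds).
- env.ik(position, orientation): joint angles nearest the present ones, or None.
- env.camera(name): name is "scene" or "top"; returns a dict with "image" (400x640x3 uint8, blue, green, red), "z_map" (400x640 float32, mm along the optical axis (not along the pixel's ray), 0 where there is no reading), "mtx" (3x3 intrinsics, pixels), "k1" (the pictures are not rectified: a ray, as slopes to the right and down, at radius r is drawn at 1 + k1 r^2 times it, then the intrinsics apply), "extrinsics" (4x4, takes a point from world to camera coordinates). Camera axes: x right, y down, z forward; pixel columns grow to the right and rows downward; lengths in mm; the calibration is good to about 2 mm. A picture is of the moment at which its call begins.
A pose or a line that the arm cannot do raises env.PlanningError and nothing moves.
- env.job_done(): hands the job in, once; it reports no verdict.
Trained networks look in a picture, given as the dict that the camera call returned (one of the last four; its "shot" number tells which), for a name from the list of things; names that differ only in an ending like _2 or _b are one class to them, and where a whole thing is asked for, a point or a joint stands for the part that bears it (a point fixed in the world has none). Each returns a list of dicts, best first, with "p" (0 to 1); they miss things now and then, are a little off and sometimes report something else, mostly with a low value. They report only what shows in the picture. A call takes as long as a camera call. They do not tell look-alikes from the thing itself.
- env.spot_in(query, picture): "point" ([x, y, z] in mm, in world coordinates, good to about 4 mm: the middle of the surface that is visible of it).
- env.tip_of(query, picture): "point" ([x, y, z] in mm, in world coordinates, good to about 4 mm: a listed point, or the origin of a listed thing).
Readings, each from a call of its own:
- env.read_clock(): time.
- env.read_joint_pos(): joint angles.
- env.read_dq(): joint speeds.
- env.read_joint_efforts(): joint torques, N m.
- env.read_position(): TCP position.
- env.read_tcp_rot(): TCP orientation.
- env.read_contact_force(): force on the tool from outside, world axes, zero at the start.
- env.read_wrist_torque(): the same for the moment, N m.
- env.read_finger_gap(): finger opening in mm.
Only numpy, scipy, OpenCV 4.12 (cv2) and the standard library are available. Lean on these libraries where they do the work, as an engineer would, in place of code of your own. Each camera call takes 0.05 s, during which the arm holds its last target. There are 200 camera calls.

## Working session

There is one attempt and no reset: what is moved stays moved. The work goes in short steps, each a Python script; the robot and the scene stay as the last script left them, time stands still between calls to the robot, and variables do not carry over. Pictures are saved under pics/ and viewed, about 8 in all and at most 12, crops included, and the job is handed in when it is done.

```bash
ls; mkdir -p pics
cat > h.py <<'E'
from bench import env
import numpy as np, cv2
def shot(n,f):
    c=env.camera(n); cv2.imwrite('pics/'+f,c['image']); return c
def pts(c):
    """world xyz (mm) for every pixel"""
    K=c['mtx'];h,w=c['z_map'].shape
    u,v=np.meshgrid(np.arange(w),np.arange(h))
    p=np.stack([u,v],-1).reshape(-1,1,2).astype(float)
    n=cv2.undistortPoints(p,K,np.array([c['k1'],0,0,0,0.])).reshape(h,w,2)
    z=c['z_map'].astype(float)
    P=np.dstack([n[...,0]*z,n[...,1]*z,z])
    T=np.linalg.inv(c['extrinsics'])
    W=P@T[:3,:3].T+T[:3,3]; W[z==0]=np.nan
    return W
E
python3 - <<'E'
from h import *
c=shot('top','top1.png'); s=shot('scene','scene1.png')
for nm,cc in(('top',c),('scene',s)):
  for q in ['tongs_grip','tongs_tip','tongs','roll_center','box_mouth','bun_a','sauce_cup','shaker']:
    print(nm,q,[(np.round(d['point']).tolist(),round(d['p'],2)) for d in env.tip_of(q,cc)][:4])
T=c['extrinsics'];print(np.round(T,3).tolist(),c['k1'],env.read_clock())
W=pts(c)
for v in range(20,400,60): print([np.round(W[v,u]).tolist() for u in (60,320,580)])
E
```

```text
pics
top tongs_grip [([559.0, 350.0, 18.0], 0.75)]
top tongs_tip [([672.0, 372.0, 16.0], 0.75)]
top tongs [([554.0, 347.0, -3.0], 0.86)]
top roll_center [([330.0, 105.0, 19.0], 0.94), ([493.0, -36.0, 23.0], 0.85), ([786.0, 262.0, 26.0], 0.81), ([673.0, 164.0, -2.0], 0.71)]
top box_mouth [([586.0, -376.0, 36.0], 0.94)]
top bun_a [([665.0, -142.0, -1.0], 0.79), ([653.0, 5.0, -1.0], 0.69)]
top sauce_cup [([789.0, 64.0, 3.0], 0.53)]
top shaker [([792.0, -66.0, -1.0], 0.68)]
scene tongs_grip [([554.0, 346.0, 14.0], 0.79), ([790.0, 71.0, 1.0], 0.41)]
scene tongs_tip [([676.0, 372.0, 15.0], 0.69)]
scene tongs [([557.0, 347.0, -1.0], 0.6)]
scene roll_center [([331.0, 105.0, 21.0], 0.86), ([788.0, 261.0, 22.0], 0.66), ([672.0, 163.0, 21.0], 0.63), ([493.0, -35.0, 16.0], 0.58)]
scene box_mouth [([589.0, -376.0, 41.0], 0.85)]
scene bun_a [([665.0, -148.0, -4.0], 0.88), ([660.0, 10.0, 0.0], 0.68)]
scene sauce_cup [([791.0, 67.0, -1.0], 0.67)]
scene shaker [([785.0, -65.0, -0.0], 0.72), ([552.0, 346.0, 14.0], 0.27)]
[[0.024, -0.999, 0.032, -43.395], [-0.994, -0.027, -0.106, 577.753], [0.107, -0.029, -0.994, 1059.287], [0.0, 0.0, 0.0, 1.0]] 0.016226353180564958 0.9
[[1504.0, 1232.0, -750.0], [1561.0, -54.0, -742.0], [1611.0, -1394.0, -742.0]]
[[901.0, 722.0, 2.0], [910.0, -34.0, 53.0], [1297.0, -1391.0, -756.0]]
[[704.0, 655.0, 83.0], [749.0, -40.0, -1.0], [981.0, -1371.0, -748.0]]
[[544.0, 639.0, 86.0], [570.0, -43.0, 4.0], [679.0, -1361.0, -754.0]]
[[384.0, 677.0, -2.0], [399.0, -48.0, -0.0], [397.0, -1155.0, -490.0]]
[[222.0, 660.0, 0.0], [232.0, -51.0, -2.0], [162.0, -1110.0, -445.0]]
[[67.0, 643.0, 2.0], [77.0, -54.0, 14.0], [-167.0, -1308.0, -745.0]]
```

View pics/top1.png

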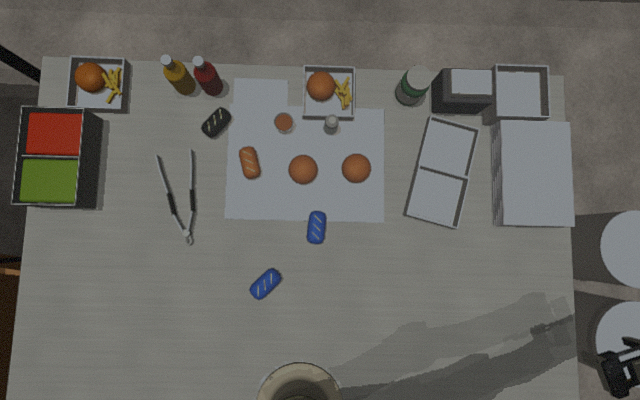

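View pics/scene1.png

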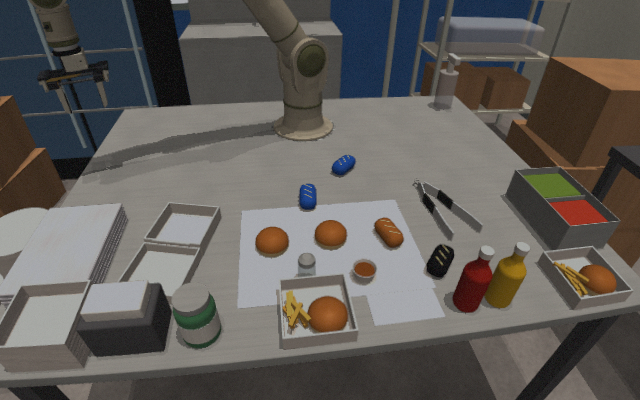

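The top view shows four oblong things: the brown roll at px (249,162), blue ones at (317,227) and (265,284), and a black one at (216,122). Only the brown one is bread, and it lies roughly straight ahead, at about (672,164). The tongs have their hinge at (188,238) and tips at (158,155) and (193,150). The box base is at (437,197), with its lid at (449,146). Next I measure the axes and confirm on a crop.

Run:
```python
from h import *
c=env.camera('top');W=pts(c);im=c['image']
def reg(x0,x1,y0,y1,z0,z1):
    return (W[...,0]>x0)&(W[...,0]<x1)&(W[...,1]>y0)&(W[...,1]<y1)&(W[...,2]>z0)&(W[...,2]<z1)
m=reg(600,745,100,225,8,60); P=W[m]
r=cv2.minAreaRect(P[:,:2].astype(np.float32));e=np.linalg.svd(P[:,:2]-P[:,:2].mean(0),full_matrices=False)[2][0]
print('roll',m.sum(),r,P[:,:2].mean(0),P[:,2].max(),np.degrees(np.arctan(e[1]/e[0])))
m2=reg(420,760,270,460,8,60);P=W[m2]
print('tongs',m2.sum(),np.nanpercentile(P[:,2],[5,50,95]))
for x in range(440,720,20):
    q=P[abs(P[:,0]-x)<10]; print(x,np.round(np.sort(q[:,1])[::max(1,len(q)//10)]).tolist())
m3=reg(500,680,-480,-270,28,60);P=W[m3];print('box',cv2.minAreaRect(P[:,:2].astype(np.float32)))
o=im.copy();o[m|m2]=(0.5*o[m|m2]+[0,100,0]).astype('u1')
cat=np.hstack([cv2.resize(x[100:260,140:340],(0,0),fx=2,fy=3 if 0 else 2) for x in(im,o)])
cv2.imwrite('pics/crop.png',cv2.convertScaleAbs(cat,alpha=1.6))
for k in range(3):
  for q in ['tongs_grip','tongs_tip','tongs','roll_center','box_mouth']:
    for n in([c] if 1 else []): print(q,[np.round(d['point']).tolist() for d in env.tip_of(q,c)][:4])
  c=env.camera('scene' if k else 'top')
print(env.read_tcp_rot(),env.grip_point_offset,env.read_clock())
```

```text
roll 559 ((676.5516357421875, 162.55242919921875), (106.46412658691406, 49.85863494873047), 14.70234203338623) [668.65437673 159.19649095] 47.81688255209906 14.506205419310637
tongs 817 [10.4976393  27.45015254 34.54037622]
440 [312.0, 317.0, 319.0, 320.0, 321.0, 323.0, 327.0, 331.0, 332.0, 335.0, 336.0]
460 [316.0, 318.0, 320.0, 321.0, 322.0, 324.0, 326.0, 330.0, 332.0, 334.0, 336.0, 338.0]
480 [318.0, 319.0, 320.0, 321.0, 322.0, 324.0, 330.0, 339.0, 342.0, 344.0, 347.0]
500 [314.0, 316.0, 317.0, 317.0, 319.0, 349.0, 352.0, 354.0, 357.0, 359.0, 361.0]
520 [311.0, 313.0, 314.0, 315.0, 316.0, 363.0, 365.0, 367.0, 368.0, 370.0, 374.0]
540 [311.0, 312.0, 313.0, 315.0, 317.0, 370.0, 371.0, 373.0, 374.0, 375.0, 377.0]
560 [313.0, 315.0, 315.0, 317.0, 318.0, 321.0, 376.0, 379.0, 379.0, 381.0, 382.0, 385.0]
580 [316.0, 317.0, 318.0, 319.0, 322.0, 381.0, 383.0, 386.0, 388.0, 389.0]
600 [318.0, 319.0, 320.0, 320.0, 321.0, 324.0, 391.0, 392.0, 394.0, 395.0, 395.0, 398.0]
620 [320.0, 320.0, 321.0, 321.0, 322.0, 326.0, 399.0, 400.0, 402.0, 403.0, 405.0]
640 [320.0, 321.0, 321.0, 322.0, 322.0, 40
[... 593 characters left out ...]
 108.0, 18.0], [786.0, 260.0, 23.0], [497.0, -36.0, 23.0], [671.0, 165.0, 22.0]]
box_mouth [[588.0, -374.0, 33.0]]
tongs_grip [[557.0, 350.0, 19.0]]
tongs_tip [[672.0, 372.0, 15.0], [663.0, -143.0, 1.0], [657.0, 6.0, -4.0]]
tongs [[553.0, 347.0, -2.0]]
roll_center [[672.0, 163.0, 22.0], [496.0, -36.0, 22.0], [785.0, 259.0, 23.0], [333.0, 111.0, 20.0]]
box_mouth [[585.0, -379.0, 39.0], [669.0, 164.0, -2.0]]
tongs_grip [[552.0, 345.0, 14.0]]
tongs_tip [[677.0, 374.0, 15.0]]
tongs [[558.0, 347.0, 2.0]]
roll_center [[671.0, 161.0, 21.0], [788.0, 260.0, 21.0], [332.0, 104.0, 19.0], [493.0, -33.0, 20.0]]
box_mouth [[586.0, -378.0, 42.0]]
[-3.14151810e+00  8.91166324e-06  3.22858249e-01] -18.8 1.85
```

View pics/crop.png

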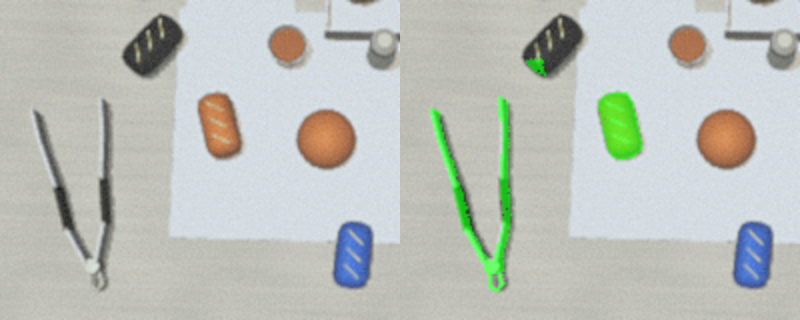

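The crop confirms the brown oblong roll at full-image px (249,162), separate from the black and blue look-alikes and clear of the bun. The roll is at (671,163) with yaw 14.5°. The tongs grip point is at (555,347.5) with yaw about 12°. Now I take the tongs, squeezing lightly.

Run:
```python
from h import *
y=0.212;o=[np.pi,0,y]
g=np.array([555,347.5])+4*np.array([np.cos(y),np.sin(y)])
env.command_gripper(93)
env.move_ptp([*g,150],o)
print(env.movel([*g,5],vel=100,guard=8),env.read_position(),env.read_contact_force())
env.command_gripper(58)
print(env.read_finger_gap(),env.read_contact_force(),env.read_clock())
env.wait(.3)
env.movel([*g,105],vel=80)
print(env.read_finger_gap(),env.read_position(),env.read_contact_force(),env.read_clock())
c=shot('top','top2.png');s=shot('scene','scene2.png')
for cc in(c,s):
  for q in ['tongs_grip','tongs_tip']: print(q,[(np.round(d['point']).tolist(),d['p']) for d in env.tip_of(q,cc)][:3])
cv2.imwrite('pics/c2.png',cv2.convertScaleAbs(np.hstack([cv2.resize(c['image'][80:280,90:290],(400,400)),cv2.resize(s['image'][120:270,360:510],(400,400))]),alpha=1.5))
```

```text
False [559.27823081 348.523408     5.65050608] [0.30952681 0.01005605 0.33647293]
58.02846177341445 [ 0.85654383 -1.01199064  2.54562418] 8.2
58.264175496552525 [558.63022686 348.15561544 104.41398545] [-0.51115477 -0.22366125 -1.13728248] 9.9
tongs_grip [([554.0, 350.0, 116.0], 0.78)]
tongs_tip [([670.0, 372.0, 114.0], 0.56)]
tongs_grip [([551.0, 347.0, 113.0], 0.7)]
tongs_tip [([671.0, 371.0, 114.0], 0.57)]
```

View pics/c2.png

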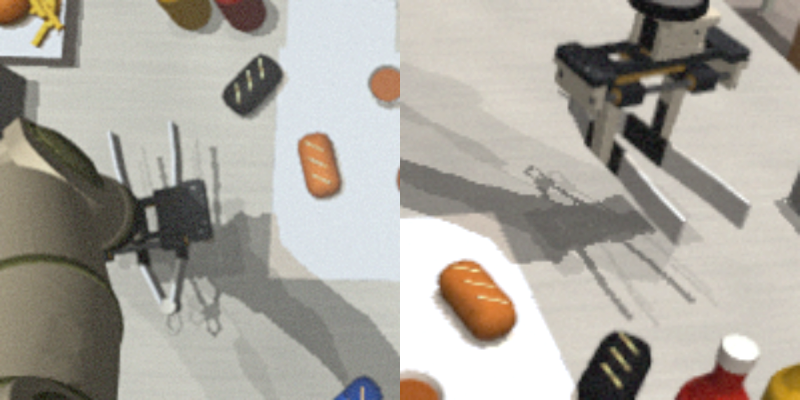

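The tongs are lifted level, with tips at about (120,135) and (175,125) in the left crop. I measure the tip midline from depth so I can align it precisely.

Run:
```python
from h import *
p=env.read_position()
for n in('top','scene'):
  c=env.camera(n);W=pts(c);P=W.reshape(-1,3);P=P[(P[:,0]>620)&(P[:,0]<720)&(P[:,1]>300)&(P[:,1]<450)&(P[:,2]>95)&(P[:,2]<150)]
  print(n,len(P),P[:,2].min() if len(P) else 0,np.percentile(P[:,2],[50,97]),P[:,0].max())
  for x in range(630,720,10):
    q=P[abs(P[:,0]-x)<5]
    if len(q)<4: continue
    mid=370; a=q[q[:,1]<mid];b=q[q[:,1]>=mid]
    if len(a) and len(b): print(x,np.round([a[:,1].min(),np.median(a[:,1]),np.median(b[:,1]),b[:,1].max(),a[:,2].max(),b[:,2].max()]).tolist())
  M=W.reshape(-1,3);M=M[(M[:,0]>600)&(M[:,0]<740)&(M[:,1]>110)&(M[:,1]<225)&(M[:,2]>8)]
  M=M[M[:,2]<60];print('roll',cv2.minAreaRect(M[M[:,2]>25][:,:2].astype(np.float32)),np.percentile(M[:,2],95))
print(p,env.read_tcp_rot(),env.read_clock())
```

```text
top 312 96.29297824538742 [122.10166443 133.05957482] 704.3424311649628
630 [329.0, 330.0, 398.0, 402.0, 133.0, 133.0]
640 [330.0, 332.0, 402.0, 406.0, 135.0, 132.0]
650 [331.0, 332.0, 405.0, 409.0, 133.0, 134.0]
660 [332.0, 333.0, 408.0, 412.0, 132.0, 133.0]
670 [333.0, 334.0, 411.0, 415.0, 134.0, 134.0]
680 [334.0, 336.0, 414.0, 416.0, 133.0, 132.0]
690 [336.0, 338.0, 415.0, 419.0, 133.0, 133.0]
roll ((671.2352294921875, 161.25900268554688), (94.89089965820312, 49.8493537902832), 14.259495735168457) 45.415679239434425
scene 496 97.87482663356343 [117.09321967 130.49799044] 706.0896930985685
630 [326.0, 329.0, 398.0, 403.0, 131.0, 132.0]
640 [325.0, 328.0, 401.0, 404.0, 132.0, 130.0]
650 [327.0, 329.0, 403.0, 407.0, 131.0, 130.0]
660 [328.0, 330.0, 405.0, 411.0, 132.0, 132.0]
670 [328.0, 332.0, 408.0, 414.0, 131.0, 132.0]
680 [332.0, 333.0, 412.0, 417.0, 130.0, 131.0]
690 [332.0, 335.0, 415.0, 418.0, 131.0, 130.0]
roll ((675.9273071289062, 159.02783203125), (87.95993041992188, 45.803409576416016), 13.08056354522705) 42.58632000241822
[558.82434881 348.3336123  104.76252234] [3.14155160e+00 1.47076979e-04 2.12001797e-01] 10.3
```

Run:
```python
from h import *
y=0.25;o=[np.pi,0,y]
g=np.array([671.5,162.])-118*np.array([np.cos(y),np.sin(y)])
env.movel([*g,105],vel=120,ori=o)
c=shot('top','top3.png');s=shot('scene','scene3.png')
for cc in(c,s): print([(np.round(d['point']).tolist(),d['p']) for d in env.tip_of('tongs_tip',cc)][:2])
print(g,env.read_position(),env.read_contact_force(),env.read_clock())
cv2.imwrite('pics/c3.png',cv2.convertScaleAbs(np.hstack([cv2.resize(c['image'][100:250,170:320],(400,400)),cv2.resize(s['image'][120:270,310:460],(400,400))]),alpha=1.5))
W=pts(c);P=W.reshape(-1,3);P=P[(P[:,0]>620)&(P[:,0]<720)&(P[:,1]>90)&(P[:,1]<250)&(P[:,2]>95)&(P[:,2]<150)]
for x in range(630,720,10):
    q=P[abs(P[:,0]-x)<5]; a=q[q[:,1]<162];b=q[q[:,1]>=162]
    if len(a) and len(b): print(x,np.round([np.median(a[:,1]),np.median(b[:,1])]).tolist())
```

```text
[([669.0, 163.0, 115.0], 0.6), ([791.0, 65.0, 1.0], 0.25)]
[([669.0, 161.0, 115.0], 0.88)]
[557.16833424 132.80633281] [557.15905766 133.228898   105.00917367] [ 0.65149354 -0.83457598 -1.51993621] 12.45
680 [125.0, 204.0]
```

View pics/c3.png

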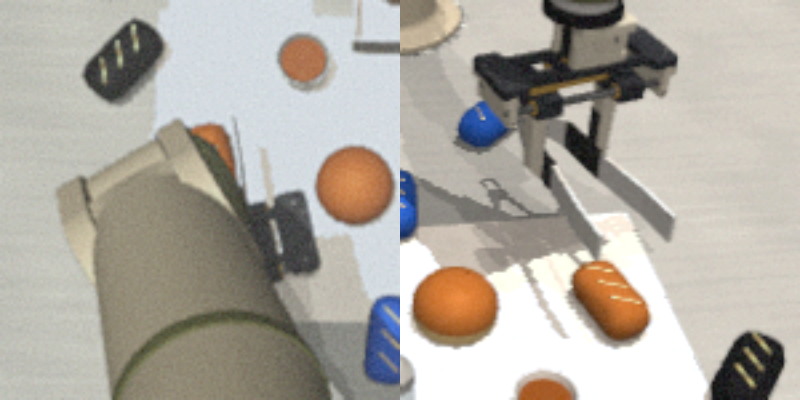

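The tips are above the roll on its midline (right crop: roll at (610,300), tips at (600,245) and (672,235)). The networks agree to within 3 mm. Now I descend, squeeze and lift.

Run:
```python
from h import *
p=env.read_position(); g=np.array([558.5,133.0])
print(env.movel([*g,13],vel=80,guard=6),env.read_position(),env.read_contact_force())
if env.read_position()[2]<20:
    env.command_gripper(36); env.wait(.4)
    print('gap',env.read_finger_gap(),env.read_contact_force())
    env.movel([*g,45],vel=50); env.movel([*g,120],vel=80)
    print('gap',env.read_finger_gap(),env.read_contact_force(),env.read_position())
c=shot('top','top4.png');s=shot('scene','scene4.png')
for cc in(c,s): print([[(np.round(d['point']).tolist(),round(d['p'],2)) for d in env.tip_of(q,cc)][:4] for q in('tongs_tip','roll_center')])
print(env.read_clock())
cv2.imwrite('pics/c4.png',cv2.convertScaleAbs(np.hstack([cv2.resize(c['image'][100:250,170:320],(400,400)),cv2.resize(s['image'][120:270,310:460],(400,400))]),alpha=1.5))
```

```text
False [558.80369958 133.06272417  13.49728511] [-0.08577121  0.41915375 -0.59249532]
gap 49.453481437443784 [-0.84200815 -0.78207143  3.30903558]
gap 49.63162728629911 [ 0.75072571 -0.05534002 -2.34478391] [558.22694913 132.90270981 119.56991232]
[[([674.0, 164.0, 104.0], 0.54), ([669.0, 158.0, 128.0], 0.53)], [([672.0, 162.0, 127.0], 0.63), ([786.0, 260.0, 24.0], 0.6), ([494.0, -36.0, 21.0], 0.57)]]
[[([666.0, 160.0, 129.0], 0.8)], [([490.0, -31.0, 19.0], 0.78), ([787.0, 260.0, 22.0], 0.76), ([671.0, 163.0, 125.0], 0.59), ([329.0, 105.0, 22.0], 0.49)]]
16.6417
```

View pics/c4.png

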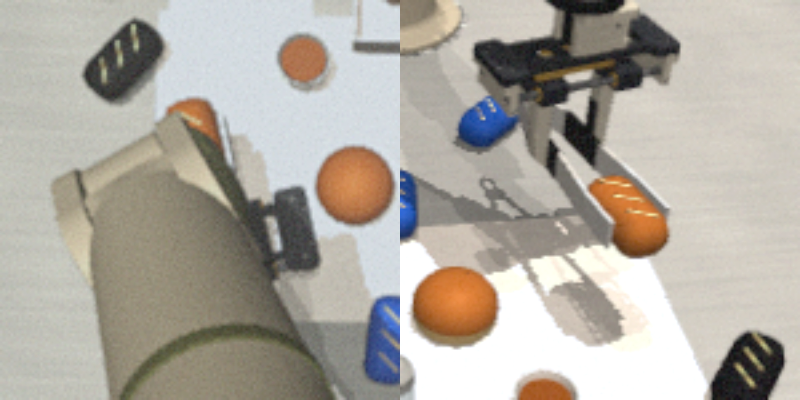

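The roll is held between the tips at right-crop (630,215), level, with its centre about 126 mm up and well clear of the fingers. The depth rectangle's near edge puts the box middle at (587,-375), which agrees with the networks. Now I carry it over.

Run:
```python
from h import *
p=env.read_position(); y=-0.3;o=[np.pi,0,y]
off=np.linalg.norm([113,29.5])
t=np.array([587,-376])-off*np.array([np.cos(y),np.sin(y)])
env.movel([p[0],p[1],190],vel=80)
env.movel([*t,190],vel=90,ori=o)
env.movel([*t,140],vel=50); env.wait(.5)
print('gap',env.read_finger_gap(),env.read_contact_force(),env.read_position(),abs(env.read_dq()).max())
c=shot('top','top5.png');s=shot('scene','scene5.png')
for cc in(c,s): print([[(np.round(d['point']).tolist(),round(d['p'],2)) for d in env.tip_of(q,cc)][:4] for q in('tongs_tip','roll_center','box_mouth','bun_a','sauce_cup','shaker')])
print(env.read_clock())
cv2.imwrite('pics/c5.png',cv2.convertScaleAbs(np.hstack([cv2.resize(c['image'][80:280,330:530],(400,400)),cv2.resize(s['image'][80:300,80:300],(400,400))]),alpha=1.5))
```

```text
gap 49.81449129059304 [ 0.27548083  0.16123214 -1.58290732] [ 475.43390535 -341.49598559  140.05852411] 0.0022798897831622826
[[([585.0, -376.0, 150.0], 0.81)], [([336.0, 110.0, 17.0], 0.96), ([587.0, -372.0, 146.0], 0.83), ([783.0, 258.0, 24.0], 0.83), ([499.0, -35.0, 21.0], 0.7)], [([586.0, -378.0, 38.0], 0.93)], [([666.0, -141.0, -1.0], 0.92), ([653.0, 4.0, -1.0], 0.63)], [([790.0, 63.0, -1.0], 0.52)], [([790.0, -68.0, -0.0], 0.48)]]
[[([586.0, -376.0, 152.0], 0.77), ([659.0, 8.0, -3.0], 0.17)], [([493.0, -35.0, 19.0], 0.88), ([330.0, 105.0, 21.0], 0.85), ([787.0, 260.0, 20.0], 0.81), ([589.0, -379.0, 146.0], 0.63)], [([587.0, -374.0, 44.0], 0.83)], [([658.0, 12.0, 1.0], 0.78)], [([790.0, 69.0, 0.0], 0.82)], [([787.0, -66.0, 0.0], 0.75)]]
25.5167
```

View pics/c5.png

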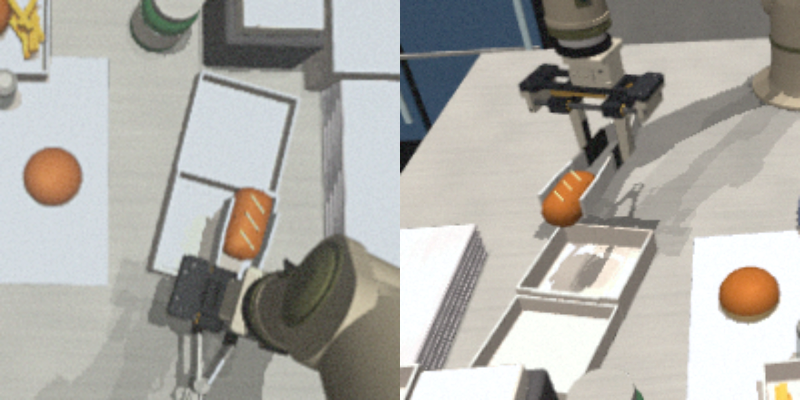

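The roll hangs in the tongs at left-crop (248,222), displaced from the base middle only by parallax. Both cameras put it within 5 mm of the box middle, 146 mm up. Handing in.

```bash
python3 -c "
from bench import env
print(env.job_done(),env.read_clock(),env.read_finger_gap())"
```

```text
the job is handed in; nothing more can be done
the job is handed in; nothing more can be done
```

I gripped the tongs by their pads, closed the tips on the brown roll, lifted it and carried it over the box. I handed the job in while still holding it there, at about 25.5 s on the robot's clock.

- **Position:** both cameras put the roll centre about 146 mm above the table. It was within about 6 mm of the box middle and 6 mm of the tongs' tip point.
- **Grip and motion:** the finger gap was steady at 49.8 mm and the arm was at rest. The pictures showed the fingers well clear of the bread.
- **Other objects:** the buns, cup and shaker read within about 7 mm of their starting positions, which is network noise. In the last scene picture the network missed one bun, but the top camera saw both in place.
- **Disagreements and gaps:** after the lift, one top-camera detection put the tip at 104 mm; the other detections gave about 128 mm. I couldn't read the finger gap after handing in, and no verdict is reported.

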